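# Fill the tube rack, peel a cover off the clinging stack and hold it over the rack

## Robot

A 7-joint arm with a two-finger parallel gripper is mounted at the origin on the work surface. World frame = base frame: x ahead of the robot, y to its left, z up, the work surface at z = 0. Lengths are in m, angles in rad, forces in N, time in s.
With the tool pointing down it reaches from about 0.4 to 0.85 m from the base axis. Payload 10.4 kg.
Tool frame: the origin (TCP) lies on the centre line of the jaws, within the pads' length; the fingertips stand ctrl.tip_reach ahead of it and the grasp point (between the pads) lies 3 mm ahead of it (ctrl.tip_reach is the distance from the TCP to the fingertips, in m); z points along the fingers, y is the line along which they close (so a half turn about z gives the same grasp; the last joint's range is limited). The gripper opens to 85 mm and grips with 20 to 120 N. Pads are 22 mm wide; open, the fingers measure 114 mm over their backs; the gripper's body (76 mm by 85 mm) begins 54 mm behind the grasp point. The pads swing forward as they close: fully open they stand 13 mm farther back than shut.
Start: joints at [1.302, 0.332, -0.065, 1.46, 0.022, 1.35, -0.088], TCP at [0.152, -0.606, 0.218] pointing down, gripper open.
Joint ranges: [-2.6, 2.6], [-0.5, 2.12], [-1.47, 1.34], [0.16, 2.42], [-1.27, 4.41], [0.06, 2.06], [-2.6, 2.6]. Speed limits (rad/s): [2.22, 2.22, 2.79, 2.79, 3.14, 3.14, 3.14].

## Interface

Orientations are given as a unit quaternion [w, x, y, z].
In Python, from rig import ctrl gives the robot as it stands. The module is installed in compiled form; this text tells all that it offers.
- The arm moves only by the tool move_arm, never from a script. Its arguments are lists of equal length, an entry for each row: "offset": the shift along the tool's x, y, z normalised to -1 to 1, where 1 is 0.25 m, a list of three; "dr": the turn, a rotation vector about the tool's x, y, z normalised to -1 to 1, where 1 is 45 degrees, a list of three. A call has 1 to 20 rows; each row is the pose to reach, as a shift and turn from the pose commanded when the call began, along the tool's axes at that moment; what a row does not reach only later rows make up. A row lasts 1/10 s, in which the tool goes at most 50 mm and 8.59 degrees, less where a joint would pass 70% of its speed; a pose out of reach is approached as far as the arm can. A call with a number of a shift or a turn outside -1 to 1 is refused whole. A call with a gripper value outside its range is refused whole. "claw" is the opening, from -1 (shut) to 1 (fully open), set as the call begins (left out, the last holds). The fingers move at their own pace and stop on an object; the grip force is fixed at half the most. Time passes only in rows, so rows that repeat a pose let the fingers close. It gives the time, the measured TCP pose, the force, the opening and the grip force at its end, in the units of the state.
- ctrl.state(): the state, without advancing time (a new reading comes with each control period).
- ctrl.read_camera(name): name is "side" or "top" or "wrist"; returns the picture (400x640x3 uint8, blue, green, red); there is no depth.
- ctrl.camera_info(name): a dict with "mtx" (3x3 intrinsics, pixels), "camera_from_world" (4x4, takes a point from world to camera coordinates). Camera axes: x right, y up, looking along -z (the intrinsics and any distortion apply to the point x, -y, -z); pixel columns grow to the right and rows downward; lengths in m; the calibration is good to about 2 mm. A picture is of the moment at which its call begins: read the wrist's pose just before it. camera_info takes no time and is no camera call; for the wrist camera it gives the pose at the moment of the call.
- ctrl.finish_job(): hands the job in; it is judged then, once.
The state is a dict: "clock": time; "qpos": joint angles; "joint_velocities": joint speeds; "joint_torque": joint torques, N m; "eef_pos": TCP position; "eef_rot": TCP orientation; "ft_force": force on the tool from outside, world axes, zero at the start; "ft_torque": the same for the moment, N m; "finger_gap": finger opening in m; "grip_force": force on a finger pad.
Only numpy, scipy, OpenCV 4.12 (cv2) and the standard library are available. Lean on these libraries where they do the work, as an engineer would, in place of code of your own. Each camera call takes 0.05 s, during which the arm holds its last target. There are 200 camera calls.

## Task

Push the blue-capped tube fully home, cap down on the rack, in the one empty hole of the red rack and let go of it. Then peel the top cover off the stack, using the orange tab that is there for gripping: lift its tabbed corner first while the opposite corner is still down (the covers cling, and pulled straight up it drags the next one along), and leave the rest of the stack in place. Finish while holding the cover level and lengthwise along the rack, centred about 4 cm above the tube caps and clear of everything; do not put it down or let go, and leave everything else on the bench alone.

Things in the scene. Friction and masses are not known exactly. Their poses are not given: they have to be found in the camera images.
- rack: Red tube rack, block 44 x 126 x 52 mm (x, y, z), fixed; origin at the centre of its underside. Four holes in a row along its y at -45, -15, 15, 45 mm. The last three are full: fixed tubes whose round white caps, 20 mm wide, stand 20 mm above the rack, to 72 mm. The one at y = -45 mm is empty.
- rack_hole (a point): Centre of the mouth of the rack's empty hole, in its top face, 52 mm above the bench. The hole is 17 mm wide and goes right through to the bench.
- tube: Loose tube, about 30 g, upright in the grey parking block: pale body 15 mm in diameter, 50 mm long, the foot tapering to 8 mm over the lowest 9 mm; above it a solid round blue cap 20 mm wide, 20 mm high (70 mm in all). Origin at the centre of the foot, z up along the tube. Fully home, the cap's underside lies on the rack's top, the origin 2 mm above the bench.
- tube_cap (a point): Middle of the tube's cap, 60 mm above its foot.
- park: Grey parking block 56 x 56 x 38 mm, fixed, origin at the centre of its underside; the tube stands on the bench in its 18 mm through hole, the cap's underside 12 mm above the block. It may stand at either of two places; the amber jar has the other.
- stack: Fixed foot of the cover stack: grey board 110 x 172 x 8 mm with the lowest cover fixed on it; origin at the centre of its underside, y along the length of the covers. Two loose covers are nested on it, 10 mm apart.
- second: Second cover from the top (darker blue-grey, about 120 g), loose, same form as the top one without a tab, nested 10 mm under it; origin at the centre of its rim plane, 18 mm above the bench. It must stay in the stack.
- cover: Top cover (pale, about 80 g), loose, rigid: flat panel 64 x 124 mm (x, y), 3 mm thick, skirts flaring out and down to a rim 88 x 148 mm; 20 mm high. Origin at the centre of the rim plane, 28 mm above the bench while stacked; z up, y along it; panel top at z = 20 mm. Towards its +y end, under the panel, sprung pads of the second cover rub on it, some 2 to 4 N in all, over the first 5 mm of lift.
- cover_tab (a point): Middle of the cover's orange tab, at (-25, -48.5, 33) mm in the cover's frame, 13 mm above the panel. The tab is an upright fin on the panel at the corner towards -x, -y: 24 mm long, 8 mm thick, 25 mm high, running along the panel's diagonal, 1.094 rad from the cover's x axis towards y.
- tab_corner (a point): Corner of the cover's panel top beside the tab, at (-32, -62, 20) mm in the cover's frame.
- far_corner (a point): The other end of the diagonal: the far corner of the cover's panel top, at (32, 62, 20) mm in the cover's frame. Turning the cover about 0.28 rad about this corner, tabbed corner up, works it loose without raising the second cover.
- jar: Loose amber jar with white lid, 54 mm in diameter, 62 mm high; bystander, origin under its centre.
- amber1: Loose amber bottle, 52 mm in diameter, 115 mm high, near the far edge; bystander.
- amber2: Second amber bottle of the same size; bystander.
- beaker: Loose clear beaker, 72 mm in diameter, 90 mm high; bystander.
- marker: Loose black marker pen lying down, 14 mm thick, about 120 mm long; bystander.
Mind the look-alikes: they are no part of the job. Several things look just like the rack: the one meant starts farthest to the robot's right.

How it is judged:
On the way, in this order (a step that is already met when the one before it is completed fails the run):
1. the tube is fully home in the rack's empty hole, upright and let go (horizontal distance between tube and rack_hole below 0.004 m and z of tube in the frame of rack below 0.006 m and angle between tube's own z axis and vertical below 0.1 rad and contact force between tube and the fingers below 0.1 N), for 0.2 s.
2. the cover's tabbed corner is raised at least 15 mm while its opposite corner is still within 12 mm of its height in the stack (z of tab_corner in the frame of stack above 0.063 m and z of far_corner in the frame of stack below 0.06 m and contact force between cover and the fingers above 0.5 N), for 0.05 s.
At the end, for the whole second after the job is handed in: Tube let go in the hole: within 4 mm of centre and of fully home, upright to 0.1 rad. Cover held at rest, rim 8-88 mm over the caps, centred to 30 mm, level to 0.2, along the rack to 0.25 rad, touching no rack, tube, stack or beaker. Second cover in place: 6 mm, 0.08 rad (all of step 1 and horizontal distance between cover and rack below 0.03 m and z of cover in the frame of rack between 0.08 and 0.16 m and angle between cover's own z axis and vertical below 0.2 rad and angle between the y axis of cover and the y axis of rack, either way round below 0.25 rad and linear speed of cover below 0.03 m/s and contact force between cover and the fingers above 1 N and contact force between cover and rack below 0.05 N and contact force between cover and tube below 0.05 N and contact force between cover and beaker below 0.05 N and contact force between cover and second below 0.05 N and distance between second and stack below 0.026 m and z of second in the frame of stack below 0.024 m and angle between the z axis of second and the z axis of stack, either way round below 0.08 rad); the arm keeps its last pose, push and grip.
It fails at once if the second cover is lifted more than 20 mm off the stack (z of second in the frame of stack above 0.038 m).
It fails at once if a bystander (jar, bottle, beaker or marker) is pushed more than 30 mm away (distance of any of jar, amber1, amber2, beaker, marker from where it was at the start of the episode above 0.03 m).
It also fails if it takes over 54 s, if anything falls off the work surface, if the arm or the gripper's body presses on something with over 40 N, if the wrist force passes 120 N, or if a joint passes its speed limit or range.

## Working session

There is one attempt and no reset: what is moved stays moved. The work goes in short steps, Python scripts to look and compute and a tool call to move; the robot and the scene stay as the last step left them, time stands still between calls to the robot, and variables do not carry over. Pictures are saved under pics/ and viewed, at most 10 in all, crops included, and the job is handed in when it is done.

Besides the shell and the picture viewer there is one more tool, called after ">>>" as a command line: name --argument value ..., lists and objects as JSON in quotes. move_arm: Moves the arm, as the interface text tells. Its arguments: {"type":"object","properties":{"offset":{"type":"array","items":{"type":"array","items":{"type":"number","minimum":-1,"maximum":1}}},"dr":{"type":"array","items":{"type":"array","items":{"type":"number","minimum":-1,"maximum":1}}},"claw":{"type":"number"}},"required":["offset","dr"]}

```bash
mkdir -p pics
python3 - <<'E'
from rig import ctrl
import cv2, numpy as np
for n in ("top","side"):
    cv2.imwrite(f"pics/{n}0.png",ctrl.read_camera(n)); 
    i=ctrl.camera_info(n); print(n,i)
s=ctrl.state(); print(ctrl.tip_reach, s)
E
```

```text
top {'mtx': array([[419.82742646,   0.        , 309.96923267],
       [  0.        , 419.82742646, 209.68526382],
       [  0.        ,   0.        ,   1.        ]]), 'camera_from_world': array([[ 0.07931675, -0.99683675,  0.0050342 , -0.02632601],
       [ 0.97327229,  0.07853164,  0.21580973, -0.56646401],
       [-0.21552241, -0.01221768,  0.97642246, -1.03601186],
       [ 0.        ,  0.        ,  0.        ,  1.        ]])}
side {'mtx': array([[373.13733536,   0.        , 317.06851029],
       [  0.        , 373.13733536, 204.1999186 ],
       [  0.        ,   0.        ,   1.        ]]), 'camera_from_world': array([[-0.76950805, -0.63825264,  0.02215702,  0.43321723],
       [ 0.3659026 , -0.41218351,  0.83439801, -0.23870548],
       [-0.52342397,  0.6501833 ,  0.55071683, -0.5917091 ],
       [ 0.        ,  0.        ,  0.        ,  1.        ]])}
0.022 {'clock': 0.1, 'qpos': array([ 1.30238274,  0.33280926, -0.06468856,  1.46086301,  0.02157309,
        1.34986942, -0.08849777]), 'joint_velocities': array([-1.48716818e-03, -1.82025072e-03,  4.36281927e-05, -1.28649024e-03,
       -1.81888104e-04, -8.67341971e-05,  2.75504268e-04]), 'joint_torque': array([ 1.38861418e-03, -6.26746559e+01,  4.92950901e-02, -3.92429173e+01,
        1.63460925e-02,  7.01270183e-03,  7.74238316e-06]), 'eef_pos': array([ 0.15200606, -0.6058767 ,  0.21699238]), 'eef_rot': array([-6.20556541e-04,  9.92455971e-01,  1.22599967e-01, -9.33855813e-05]), 'ft_force': array([ 0.22746036, -0.52366403, -0.1989023 ]), 'ft_torque': array([-0.00337526,  0.02076189, -0.02715938]), 'grip_force': 0.0, 'finger_gap': 0.08556710808695746}
```

View pics/top0.png

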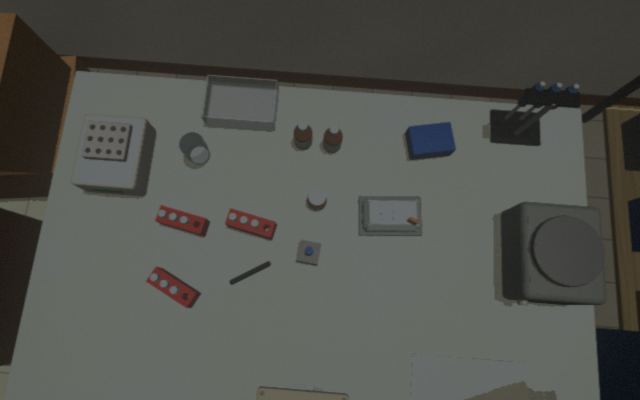

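View pics/side0.png

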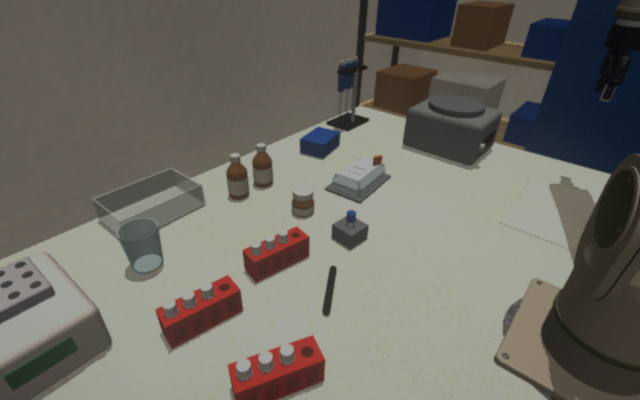

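Top view: the robot's base is at the bottom (300,395). The rightmost red rack is at (251,223), with its empty hole at the right end. The park is at (309,252) and the stack at (390,215), with its tab at (412,221). I'll enlarge this area.

Run:
```python
import cv2
a=cv2.imread("pics/top0.png")
c=cv2.resize(a[180:280,215:335],None,fx=5,fy=5,interpolation=cv2.INTER_CUBIC)
cv2.imwrite("pics/c1.png",c)
c=cv2.resize(a[185:245,350:430],None,fx=10,fy=10,interpolation=cv2.INTER_CUBIC)
cv2.imwrite("pics/c2.png",cv2.convertScaleAbs(c,alpha=1.3))
```

```text
(no output)
```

View pics/c1.png

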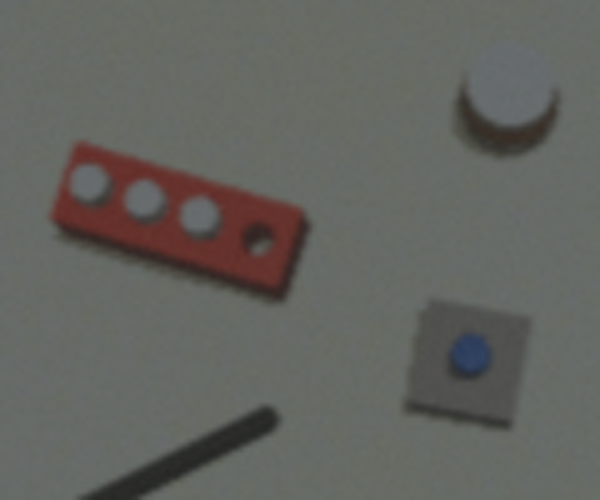

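View pics/c2.png

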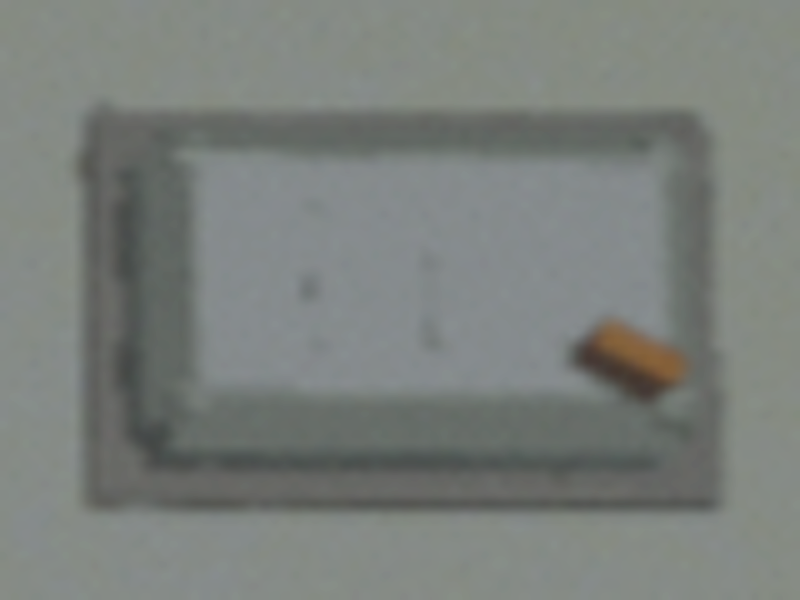

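The crops show four things:
- Rack caps at about (90,184), (145,200) and (200,216) in the crop, with the empty hole at (258,238).
- Blue cap at (470,352).
- Cover panel corners at (178,152), (668,150), (672,390) and (195,395).
- Tab top at (642,353).

```bash
cat > h.py <<'E'
from rig import ctrl
import numpy as np, cv2
from scipy.spatial.transform import Rotation as R
def ray(info,uv,z):
    "world point on plane z seen at pixel uv"
    T=info["camera_from_world"];K=info["mtx"]
    d=np.linalg.inv(K)@[uv[0],uv[1],1]; d=np.array([d[0],-d[1],-d[2]])
    o=-T[:3,:3].T@T[:3,3]; w=T[:3,:3].T@d
    return o+w*(z-o[2])/w[2]
def proj(info,p):
    T=info["camera_from_world"]; c=T[:3,:3]@p+T[:3,3]
    q=info["mtx"]@[c[0],-c[1],-c[2]]; return q[:2]/q[2]
def tool():
    s=ctrl.state(); q=s["eef_rot"]; return s, R.from_quat([q[1],q[2],q[3],q[0]])
def plan(p,yaw=None):
    """offset,dr (normalised) from the measured pose to TCP p, tool down, tool y along yaw (world)"""
    s,r=tool(); M=r.as_matrix()
    off=M.T@(np.array(p)-s["eef_pos"])/.25
    if yaw is None: return off.round(4)
    best=None
    for k in (0,np.pi):
        y=np.array([np.cos(yaw+k),np.sin(yaw+k),0]); z=np.array([0,0,-1]); x=np.cross(y,z)
        v=(r.inv()*R.from_matrix(np.c_[x,y,z])).as_rotvec()/(np.pi/4)
        if best is None or np.linalg.norm(v)<np.linalg.norm(best): best=v
    return off.round(4),best.round(4)
E
python3 - <<'E'
from h import *
i=ctrl.camera_info("top")
f1=lambda u,v:((u+.5)/5-.5+215,(v+.5)/5-.5+180)
f2=lambda u,v:((u+.5)/10-.5+350,(v+.5)/10-.5+185)
for n,p,z in [("c3",(90,184),.072),("c2",(145,200),.072),("c1",(200,216),.072),("hole",(258,238),.052),("blue",(470,352),.070),("jar",(510,85),.062),("marker",(270,415),.01)]: print(n,ray(i,f1(*p),z).round(4))
for p in [(80,145),(305,212),(282,292),(53,222)]: print("rack",ray(i,f1(*p),.052).round(4))
for p in [(178,152),(668,150),(672,390),(195,395)]: print("panel",ray(i,f2(*p),.048).round(4))
for p in [(90,108),(705,115),(718,505),(88,505)]: print("board",ray(i,f2(*p),.008).round(4))
print("tab",ray(i,f2(642,353),.073).round(4))
print("beaker",ray(i,(193,148),.05).round(4))
s,r=tool();print(r.as_matrix().round(3));w=ctrl.camera_info("wrist");T=w["camera_from_world"];print(w["mtx"],r.as_matrix().T@(-T[:3,:3].T@T[:3,3]-s["eef_pos"]), (T[:3,:3]@r.as_matrix()).round(3))
E
```

```text
c3 [0.5308 0.2164 0.072 ]
c2 [0.5247 0.1872 0.072 ]
c1 [0.5187 0.158  0.072 ]
hole [0.513  0.1294 0.052 ]
blue [0.4601 0.014  0.07  ]
jar [0.6033 0.0044 0.062 ]
marker [0.4253 0.1181 0.01  ]
rack [0.555  0.2281 0.052 ]
rack [0.5287 0.1063 0.052 ]
rack [0.4857 0.1141 0.052 ]
rack [0.5129 0.2372 0.052 ]
panel [ 0.6092 -0.1311  0.048 ]
panel [ 0.6202 -0.2614  0.048 ]
panel [ 0.5552 -0.2641  0.048 ]
panel [ 0.5437 -0.1388  0.048 ]
board [ 0.63   -0.1112  0.008 ]
board [ 0.6418 -0.2812  0.008 ]
board [ 0.5327 -0.2873  0.008 ]
board [ 0.519  -0.1167  0.008 ]
tab [ 0.5591 -0.2499  0.073 ]
beaker [0.7156 0.351  0.05  ]
[[ 0.97   0.243 -0.   ]
 [ 0.243 -0.97   0.001]
 [-0.    -0.001 -1.   ]]
[[292.32643666   0.         322.43776177]
 [  0.         292.32643666 204.11939204]
 [  0.           0.           1.        ]] [ 0.08238396  0.00080648 -0.15538176] [[ 0.001  1.    -0.   ]
 [ 0.947 -0.001  0.322]
 [ 0.322 -0.    -0.947]]
```

>>> move_arm --offset '[[0.97, -0.58, 0], [0.97, -0.58, 0], [0.97, -0.58, 0], [0.97, -0.58, 0], [0.97, -0.58, 0], [0.97, -0.58, 0], [0.97, -0.58, 0], [0.97, -0.58, 0]]' --dr '[[0, 0, -0.71], [0, 0, -0.71], [0, 0, -0.71], [0, 0, -0.71], [0, 0, -0.71], [0, 0, -0.71], [0, 0, -0.71], [0, 0, -0.71]]'

```text
clock: 0.9
eef_pos: [0.3521, -0.4062, 0.2175]
eef_rot: [-0.0, 0.92, 0.392, -0.0]
ft_force: [-0.8, -2.0, -0.0]
finger_gap: 0.0852
grip_force: 0.0
```

```bash
python3 -c "
from h import *
print(plan([.46,-.16,.218],-.204),plan([.46,.014,.20],-.204),ctrl.state()['qpos'])"
```

```text
(array([ 1.009 , -0.3718, -0.0021]), array([-5.000e-04,  3.000e-04, -7.155e-01])) (array([ 1.5106, -0.8543,  0.0698]), array([-5.000e-04,  3.000e-04, -7.155e-01])) [ 1.0522202   0.15836798 -0.31121265  1.67987877  0.0503426   1.31148871
 -0.03419245]
```

>>> move_arm --offset '[[0.98, -0.36, 0], [0.98, -0.36, 0], [0.98, -0.36, 0], [0.98, -0.36, 0], [0.98, -0.36, 0], [0.98, -0.36, 0], [0.98, -0.36, 0]]' --dr '[[0, 0, -0.715], [0, 0, -0.715], [0, 0, -0.715], [0, 0, -0.715], [0, 0, -0.715], [0, 0, -0.715], [0, 0, -0.715]]'

```text
clock: 1.6
eef_pos: [0.4576, -0.1673, 0.2177]
eef_rot: [0.0, 0.776, 0.631, -0.0]
ft_force: [-0.3, -0.4, 0.1]
finger_gap: 0.0854
grip_force: 0.0
```

```bash
python3 -c "
from h import *
print(plan([.46,-.05,.20],-.204),ctrl.state()['qpos'])
i=ctrl.camera_info('wrist');cv2.imwrite('pics/w1.png',ctrl.read_camera('wrist'))
for p in [(.46,.014,.07),(.513,.129,.052)]: print(proj(i,np.array(p)))"
```

```text
(array([ 0.4615, -0.0857,  0.0707]), array([-0.    ,  0.0001, -0.0004])) [ 0.8093525   0.06294506 -0.56866175  1.78792615  0.0352068   1.30077298
  0.0279022 ]
[283.51188056 -11.33978704]
[ 315.6535756  -185.97311934]
```

>>> move_arm --offset '[[0.66, -0.116, 0], [0.66, -0.116, 0], [0.66, -0.116, 0], [0.66, -0.116, 0], [0.66, -0.116, 0], [0.66, -0.116, 0]]' --dr '[[0, 0, 0], [0, 0, 0], [0, 0, 0], [0, 0, 0], [0, 0, 0], [0, 0, 0]]'

```text
clock: 2.25
eef_pos: [0.4627, -0.0031, 0.2175]
eef_rot: [0.0, 0.777, 0.629, -0.0]
ft_force: [-0.4, -0.9, -0.7]
finger_gap: 0.0854
grip_force: 0.0
```

```bash
python3 -c "
from h import *
i=ctrl.camera_info('wrist');a=ctrl.read_camera('wrist');cv2.imwrite('pics/w1.png',a);np.save('w1.npy',i['camera_from_world'])
for p in [(.46,.014,.07),(.513,.129,.052)]: print(proj(i,np.array(p)))
print(ctrl.state()['qpos'])"
```

```text
[316.78993538 170.46907861]
[345.10712377  41.96745746]
[ 0.64358957  0.0108139  -0.72843657  1.8363389   0.00787989  1.29767699
 -0.29698077]
```

View pics/w1.png

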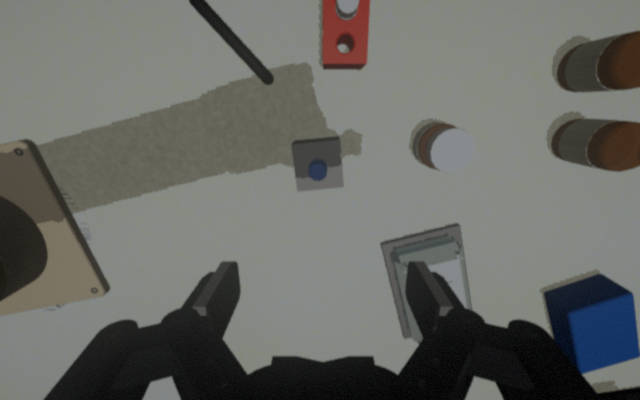

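Blue cap at (317.5,170), hole at (345,44). Both agree with the top-view positions to within about 2 mm, so I'll go down and grip.

>>> move_arm --offset '[[0.065, -0.0245, 0.2], [0.065, -0.0245, 0.4], [0.065, -0.0245, 0.578], [0.065, -0.0245, 0.578], [0.065, -0.0245, 0.578], [0.065, -0.0245, 0.578]]' --dr '[[0, 0, 0], [0, 0, 0], [0, 0, 0], [0, 0, 0], [0, 0, 0], [0, 0, 0]]'

```text
clock: 2.9
eef_pos: [0.4618, 0.016, 0.0756]
eef_rot: [0.001, 0.777, 0.63, 0.001]
ft_force: [1.3, 0.3, -0.3]
finger_gap: 0.0854
grip_force: 0.0
```

>>> move_arm --offset '[[0, 0, 0], [0, 0, 0], [0, 0, 0], [0, 0, 0], [0, 0, 0], [0, 0, 0], [0, 0, 0], [0, 0, 0]]' --dr '[[0, 0, 0], [0, 0, 0], [0, 0, 0], [0, 0, 0], [0, 0, 0], [0, 0, 0], [0, 0, 0], [0, 0, 0]]' --claw -1

```text
clock: 3.7
eef_pos: [0.46, 0.0169, 0.0732]
eef_rot: [-0.0, 0.776, 0.631, -0.0]
ft_force: [0.9, 0.1, 0.2]
finger_gap: 0.0002
grip_force: 0.0
```

It closed on nothing, so I'll look.

```bash
python3 -c "
from h import *
a=ctrl.read_camera('wrist');b=ctrl.read_camera('side')[180:270,290:410]
b=cv2.resize(b,(533,400));a=a[100:300,180:460]
a=cv2.resize(a,(267,400)) if 0 else a
c=np.zeros((600,533,3),np.uint8);c[:400]=b;c[400:600,:280]=a;cv2.imwrite('pics/w2.png',c)
i=ctrl.camera_info('wrist')
for p in [(.46,.014,.07),(.513,.129,.052)]: print(proj(i,np.array(p)))"
```

```text
[323.67854561 252.17796777]
[377.6898461   27.53248501]
```

View pics/w2.png

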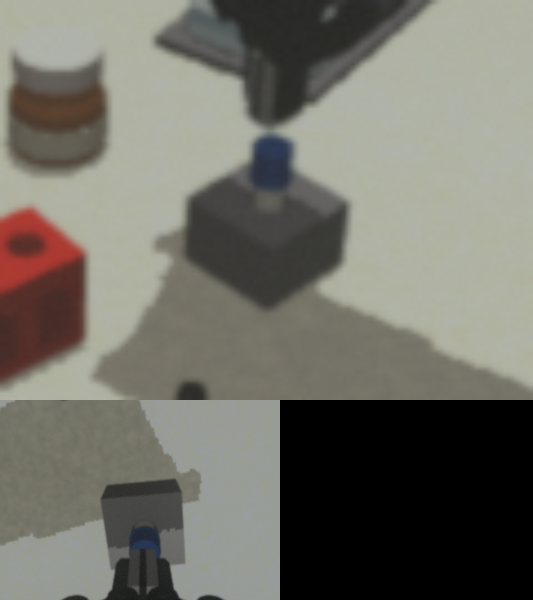

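```bash
python3 -c "
from h import *
i=ctrl.camera_info('side')
print(i['camera_from_world'][2:,:], ctrl.state()['eef_pos'])
for p in [(.46,.0169,.0512),(.46,.0169,.0732),(.46,.014,.07),(.46,.014,.05)]: print(p,proj(i,np.array(p)))
print(ray(i,(351.3,212.2),.07), ray(i,(350.4,207.5),.0512), ray(i,(350.4,207.5),.0732))
T=np.load('w1.npy');w=dict(ctrl.camera_info('wrist'));w2=dict(w,camera_from_world=T)
print(ray(w2,(317.5,169.5),.07),ray(w,(325,240),.07))
for n in ('top',):
  a=ctrl.read_camera(n);h=cv2.cvtColor(a,cv2.COLOR_BGR2HSV)
"
```

```text
[[-0.52342397  0.6501833   0.55071683 -0.5917091 ]
 [ 0.          0.          0.          1.        ]] [0.45996809 0.01688236 0.07315684]
(0.46, 0.0169, 0.0512) [349.8016607  220.49088927]
(0.46, 0.0169, 0.0732) [350.54217143 211.97533188]
(0.46, 0.014, 0.07) [351.23287985 212.64033809]
(0.46, 0.014, 0.05) [350.55228296 220.34778089]
[0.46083967 0.01256962 0.07      ] [ 0.48785768 -0.02448645  0.0512    ] [0.46999833 0.00334605 0.0732    ]
[0.46095184 0.01485823 0.07      ] [0.46242155 0.0218186  0.07      ]
```

```bash
python3 -c "
from h import *
s,r=tool();i=ctrl.camera_info('wrist')
for d in (-.02,-.01,0,.003,.012,.022): print(d,proj(i,s['eef_pos']+r.apply([0,0,d])))
a=ctrl.read_camera('wrist')[200:300,260:390];cv2.imwrite('pics/w3.png',cv2.convertScaleAbs(cv2.resize(a,None,fx=5,fy=5,interpolation=cv2.INTER_CUBIC),alpha=1.8,beta=20))"
```

```text
-0.02 [322.73725815 268.45120148]
-0.01 [322.72399605 258.99622464]
0 [322.71218099 250.5728941 ]
0.003 [322.70888381 248.22222987]
0.012 [322.69960005 241.60354199]
0.022 [322.69023942 234.93005159]
```

View pics/w3.png

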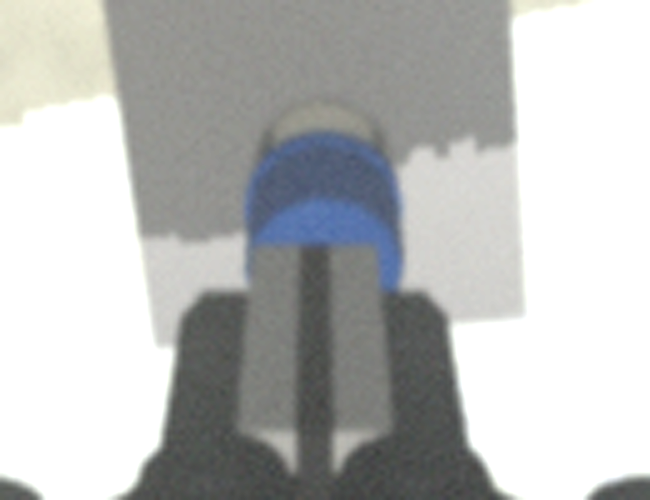

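```bash
python3 -c "
from h import *
s,r=tool();i=ctrl.camera_info('wrist');print(ctrl.tip_reach,s['eef_pos'],s['finger_gap'])
for d in (-.02,-.012,0,.022): print(d,proj(i,s['eef_pos']+r.apply([0.011,0,d])))"
```

```text
0.022 [0.46000963 0.01684002 0.07319164] 8.488702494344623e-06
-0.02 [322.77542035 249.77028398]
-0.012 [322.76321279 242.83768645]
0 [322.74694134 233.59723034]
0.022 [322.72214304 219.51443332]
```

>>> move_arm --offset '[[0, 0, 0.02], [0, 0, 0.032], [0, 0, 0.04], [0, 0, 0.04]]' --dr '[[0, 0, 0], [0, 0, 0], [0, 0, 0], [0, 0, 0]]'

```text
clock: 4.3
eef_pos: [0.4597, 0.0169, 0.0628]
eef_rot: [-0.0, 0.776, 0.631, -0.0]
ft_force: [-0.8, 0.1, 0.5]
finger_gap: -0.0004
grip_force: 0.0
```

>>> move_arm --offset '[[0, 0, 0.008], [0, 0, 0.012], [0, 0, 0.012]]' --dr '[[0, 0, 0], [0, 0, 0], [0, 0, 0]]'

```text
clock: 4.6
eef_pos: [0.4599, 0.0168, 0.0601]
eef_rot: [-0.0, 0.776, 0.631, -0.0]
ft_force: [-0.4, -0.1, -0.1]
finger_gap: -0.0001
grip_force: 0.0
```

>>> move_arm --offset '[[0, 0, 0.008], [0, 0, 0.008]]' --dr '[[0, 0, 0], [0, 0, 0]]'

```text
clock: 4.8
eef_pos: [0.4599, 0.0168, 0.058]
eef_rot: [-0.0, 0.776, 0.631, -0.0]
ft_force: [-0.1, 0.7, -0.5]
finger_gap: -0.0
grip_force: 0.0
```

>>> move_arm --offset '[[0, 0, 0.008], [0, 0, 0.008]]' --dr '[[0, 0, 0], [0, 0, 0]]'

```text
clock: 5.0
eef_pos: [0.4605, 0.0169, 0.0565]
eef_rot: [0.0, 0.776, 0.631, 0.0]
ft_force: [0.1, -0.2, 2.6]
finger_gap: -0.0003
grip_force: 1.4
```

```bash
python3 -c "
from h import *
s,r=tool();i=ctrl.camera_info('wrist')
T=i['camera_from_world'].copy();c=-T[:3,:3].T@T[:3,3];print(c-s['eef_pos'])
# pose at w3: .0732 -> 16.6mm higher
z0=.0732-s['eef_pos'][2]; c2=c+[0,0,z0];T[:3,3]=-T[:3,:3]@c2;j=dict(i,camera_from_world=T)
for uv in [(309.8,248.8),(335.6,248.8)]: print(ray(j,uv,.0867)-s['eef_pos'], r.inv().apply(ray(j,uv,.0867)-s['eef_pos']))
print('cap',ray(j,(325,239.4),.07))
"
```

```text
[0.01642618 0.08031332 0.1554    ]
[-0.0051761   0.00941582  0.03020404] [ 0.00816422 -0.0069603  -0.03020982]
[0.0084851  0.00656843 0.03020404] [ 0.0081686   0.00699448 -0.03019564]
cap [0.46308003 0.02226134 0.07      ]
```

Contact comes at TCP z ≈ 0.0575, so the real fingertips sit about 13 mm behind the reported TCP rather than 22 mm ahead of it. I'll correct for that, then open, go lower and grip.

>>> move_arm --offset '[[0, 0, -0.06], [0, 0, -0.06], [0, 0, -0.06], [0, 0, -0.06], [0, 0, -0.06], [0, 0, -0.06], [0, 0, -0.06], [0, 0, -0.06], [-0.005, 0, 0.0], [-0.005, 0, 0.074], [-0.005, 0, 0.074], [-0.005, 0, 0.074], [-0.005, 0, 0.074]]' --dr '[[0, 0, 0], [0, 0, 0], [0, 0, 0], [0, 0, 0], [0, 0, 0], [0, 0, 0], [0, 0, 0], [0, 0, 0], [0, 0, 0], [0, 0, 0], [0, 0, 0], [0, 0, 0], [0, 0, 0]]' --claw 1

```text
clock: 6.3
eef_pos: [0.4603, 0.0157, 0.0385]
eef_rot: [0.0, 0.776, 0.631, 0.0]
ft_force: [-0.4, -0.4, 0.3]
finger_gap: 0.0855
grip_force: 0.0
```

>>> move_arm --offset '[[0, 0, 0], [0, 0, 0], [0, 0, 0], [0, 0, 0], [0, 0, 0], [0, 0, 0], [0, 0, 0]]' --dr '[[0, 0, 0], [0, 0, 0], [0, 0, 0], [0, 0, 0], [0, 0, 0], [0, 0, 0], [0, 0, 0]]' --claw -1

```text
clock: 7.0
eef_pos: [0.46, 0.0156, 0.0379]
eef_rot: [0.0, 0.776, 0.631, 0.0]
ft_force: [-0.6, -0.1, 4.5]
finger_gap: 0.0175
grip_force: 58.5
```

>>> move_arm --offset '[[0, 0, -0.06], [0, 0, -0.16], [0, 0, -0.28], [0.15, 0.035, -0.28], [0.3, 0.07, -0.28], [0.4, 0.09, -0.28], [0.493, 0.113, -0.28], [0.493, 0.113, -0.28], [0.493, 0.113, -0.28]]' --dr '[[0, 0, 0], [0, 0, 0], [0, 0, 0], [0, 0, 0], [0, 0, 0], [0, 0, 0], [0, 0, 0], [0, 0, 0], [0, 0, 0]]'

```text
clock: 7.9
eef_pos: [0.5122, 0.1306, 0.1072]
eef_rot: [-0.0, 0.776, 0.631, -0.0]
ft_force: [0.2, 0.1, -1.0]
finger_gap: 0.0174
grip_force: 59.1
```

```bash
python3 -c "
from h import *
i=ctrl.camera_info('wrist');a=ctrl.read_camera('wrist');np.save('w4.npy',i['camera_from_world'])
b=ctrl.read_camera('side')[200:290,250:340]
T=np.load('w1.npy');w=dict(i,camera_from_world=T)
print(ray(w,(345,44),.052),ray(w,(317.5,169.5),.07));print(proj(i,np.array([.5127,.1288,.052])),tool()[0]['eef_pos'])
a=cv2.resize(a[100:280,240:420],(540,540),interpolation=cv2.INTER_CUBIC);c=np.zeros((540,800,3),np.uint8);c[:,:540]=a;c[:260,540:]=cv2.resize(b,(260,260))
cv2.imwrite('pics/w4.png',cv2.convertScaleAbs(c,alpha=1.5))"
```

```text
[0.51257558 0.12728634 0.052     ] [0.46095184 0.01485823 0.07      ]
[323.89273546 218.72390781] [0.51223253 0.12938536 0.10736112]
```

View pics/w4.png

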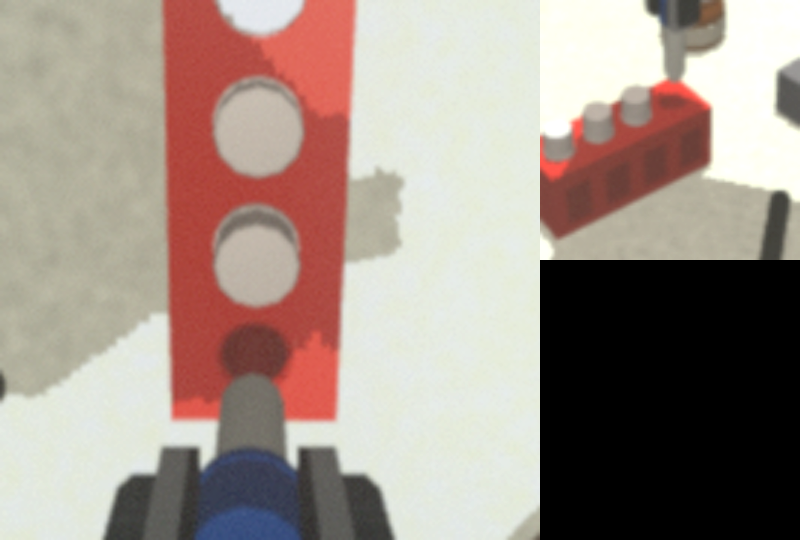

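Cap held, foot above the rack. In the crop the hole is centred at (255,355) and the foot's far edge is at (252,375). I'll work out the remaining offset.

```bash
python3 -c "
from h import *
i=ctrl.camera_info('wrist');s,r=tool();i=dict(i,camera_from_world=np.load('w4.npy'))
f=lambda u,v:(240+(u+.5)/3-.5,100+(v+.5)/3-.5)
h=ray(i,f(255,355),.052);e=ray(i,f(252,375),.069);k=ray(i,f(249,450),.139-.02);t=ray(i,f(249,508),.139)
for n,p in (('hole',h),('hole far edge',ray(i,f(255,322),.052)),('footedge',e),('cap low far edge',k),('cap top far',t)): print(n,p,r.inv().apply(p-s['eef_pos'])*1000)
for c in [(258,126),(257,257)]: print(r.inv().apply(ray(i,f(*c),.072)-s['eef_pos'])*1000)
"
```

```text
hole [0.5134072  0.12926843 0.052     ] [ 0.17576438  1.20162551 55.36038166]
hole far edge [0.5152131  0.13810373 0.052     ] [ 9.19361869  1.15521637 55.35241431]
footedge [0.51292281 0.13097905 0.069     ] [ 1.73544881  0.36777647 38.35941199]
cap low far edge [0.51350936 0.1372182  0.119     ] [  7.91781405  -0.3642882  -11.64572246]
cap top far [0.5135342  0.13728281 0.139     ] [  7.96842422  -0.36334132 -31.64577819]
[60.66502696  1.4037562  35.30666915]
[31.68769319  1.36023049 35.33236817]
```

>>> move_arm --offset '[[0.0115, 0.005, 0], [0.0115, 0.005, 0], [0.0115, 0.005, 0.04], [0.0115, 0.005, 0.08], [0.0115, 0.005, 0.1], [0.0115, 0.005, 0.12], [0.0115, 0.005, 0.12]]' --dr '[[0, 0, 0], [0, 0, 0], [0, 0, 0], [0, 0, 0], [0, 0, 0], [0, 0, 0], [0, 0, 0]]'

```text
clock: 8.7
eef_pos: [0.5138, 0.1328, 0.0768]
eef_rot: [-0.0, 0.776, 0.631, -0.001]
ft_force: [-0.1, -0.9, -1.0]
finger_gap: 0.0176
grip_force: 59.1
```

>>> move_arm --offset '[[0, 0, 0.02], [0, 0, 0.04], [0, 0, 0.06], [0, 0, 0.08], [0, 0, 0.1], [0, 0, 0.12], [0, 0, 0.132], [0, 0, 0.132]]' --dr '[[0, 0, 0], [0, 0, 0], [0, 0, 0], [0, 0, 0], [0, 0, 0], [0, 0, 0], [0, 0, 0], [0, 0, 0]]'

```text
clock: 9.5
eef_pos: [0.5143, 0.1328, 0.0441]
eef_rot: [-0.0, 0.776, 0.631, -0.0]
ft_force: [-0.5, -3.0, -1.8]
finger_gap: 0.0176
grip_force: 59.1
```

>>> move_arm --offset '[[0, 0, 0], [0, 0, 0], [0, 0, 0], [0, 0, 0], [0, 0, -0.06], [0, 0, -0.14], [0, 0, -0.14]]' --dr '[[0, 0, 0], [0, 0, 0], [0, 0, 0], [0, 0, 0], [0, 0, 0], [0, 0, 0], [0, 0, 0]]' --claw 1

```text
clock: 10.2
eef_pos: [0.5161, 0.1339, 0.083]
eef_rot: [0.001, 0.776, 0.631, 0.002]
ft_force: [0.0, -0.5, -0.7]
finger_gap: 0.0856
grip_force: 0.0
```

>>> move_arm --offset '[[0, 0, 0], [0, 0, 0], [0, 0, 0], [0, 0, 0], [0, 0, 0], [0, 0, 0], [0, 0, 0.04], [0, 0, 0.06], [0, 0, 0.07], [0, 0, 0.07]]' --dr '[[0, 0, 0], [0, 0, 0], [0, 0, 0], [0, 0, 0], [0, 0, 0], [0, 0, 0], [0, 0, 0], [0, 0, 0], [0, 0, 0], [0, 0, 0]]' --claw -1

```text
clock: 11.2
eef_pos: [0.514, 0.133, 0.0616]
eef_rot: [-0.0, 0.776, 0.631, -0.0]
ft_force: [-1.1, -0.5, 1.2]
finger_gap: 0.0001
grip_force: 0.0
```

>>> move_arm --offset '[[0, 0, 0.008], [0, 0, 0.016], [0, 0, 0.016]]' --dr '[[0, 0, 0], [0, 0, 0], [0, 0, 0]]'

```text
clock: 11.5
eef_pos: [0.5147, 0.1332, 0.0586]
eef_rot: [0.0, 0.776, 0.631, 0.0]
ft_force: [-1.4, -0.8, 3.1]
finger_gap: -0.0002
grip_force: 1.6
```

>>> move_arm --offset '[[0, 0, 0.008], [0, 0, 0.012], [0, 0, 0.012]]' --dr '[[0, 0, 0], [0, 0, 0], [0, 0, 0]]'

```text
clock: 11.8
eef_pos: [0.5155, 0.1334, 0.0581]
eef_rot: [0.001, 0.776, 0.631, 0.001]
ft_force: [-10.3, -3.9, 33.4]
finger_gap: -0.0001
grip_force: 16.6
```

Tube is home: firm stop with the cap top at about 72 mm. I'll retreat upward and move over to the stack.

>>> move_arm --offset '[[0, 0, -0.2], [0, 0, -0.4], [0, 0, -0.64], [-0.2, 0.07, -0.64], [-0.4, 0.14, -0.64], [-0.6, 0.21, -0.64], [-0.724, 0.252, -0.64], [-0.724, 0.252, -0.64]]' --dr '[[0, 0, 0], [0, 0, 0], [0, 0, 0], [0, 0, 0.06], [0, 0, 0.12], [0, 0, 0.2], [0, 0, 0.252], [0, 0, 0.252]]' --claw 1

```text
clock: 12.6
eef_pos: [0.539, -0.0646, 0.2146]
eef_rot: [0.001, 0.838, 0.546, -0.001]
ft_force: [-0.3, -0.4, -0.1]
finger_gap: 0.0853
grip_force: 0.0
```

```bash
python3 -c "
from h import *
print(plan([.56,-.249,.218],-.402),ctrl.state()['eef_pos'],ctrl.state()['qpos'])
a=ctrl.read_camera('wrist');cv2.imwrite('pics/x.png',a);i=ctrl.camera_info('wrist');print(proj(i,np.array([.513,.129,.072])))
b=ctrl.read_camera('side');j=ctrl.camera_info('side');h=cv2.cvtColor(b,cv2.COLOR_BGR2HSV)
m=cv2.inRange(h,(100,100,40),(130,255,255));m[:200]=0;m[300:]=0;ys,xs=np.nonzero(m[:,200:400]);print(xs.mean()+200,ys.mean(),len(xs),ys.min(),ys.max(),proj(j,np.array([.513,.129,.062])))"
```

```text
(array([-0.6413,  0.374 , -0.0119]), array([ 0.0004,  0.003 , -0.0163])) [ 0.53904116 -0.06458617  0.21461837] [ 0.64027506  0.21852703 -0.69099933  1.65445422  0.14539213  1.32095226
 -0.4900591 ]
[209.13267464   6.08284871]
294.85 227.425 40 225 230 [295.70143444 230.56181336]
```

>>> move_arm --offset '[[-0.64, 0.374, -0.01], [-0.64, 0.374, -0.01], [-0.64, 0.374, -0.01], [-0.64, 0.374, -0.01], [-0.64, 0.374, -0.01], [-0.64, 0.374, -0.01], [-0.64, 0.374, -0.01]]' --dr '[[0, 0, -0.016], [0, 0, -0.016], [0, 0, -0.016], [0, 0, -0.016], [0, 0, -0.016], [0, 0, -0.016], [0, 0, -0.016]]'

```text
clock: 13.4
eef_pos: [0.5629, -0.2381, 0.2179]
eef_rot: [-0.0, 0.83, 0.558, 0.0]
ft_force: [-0.9, 0.8, -0.4]
finger_gap: 0.0854
grip_force: 0.0
```

```bash
python3 -c "
from h import *
i=ctrl.camera_info('wrist');a=ctrl.read_camera('wrist');np.save('w5.npy',i['camera_from_world'])
c=a[0:290,160:480];print(proj(i,np.array([.5591,-.2499,.073])),ctrl.state()['eef_pos'])
cv2.imwrite('pics/w5.png',cv2.convertScaleAbs(cv2.resize(c,(640,580),interpolation=cv2.INTER_CUBIC),alpha=1.2))"
```

```text
[323.33503425 197.32149535] [ 0.56279719 -0.23824641  0.21802851]
```

View pics/w5.png

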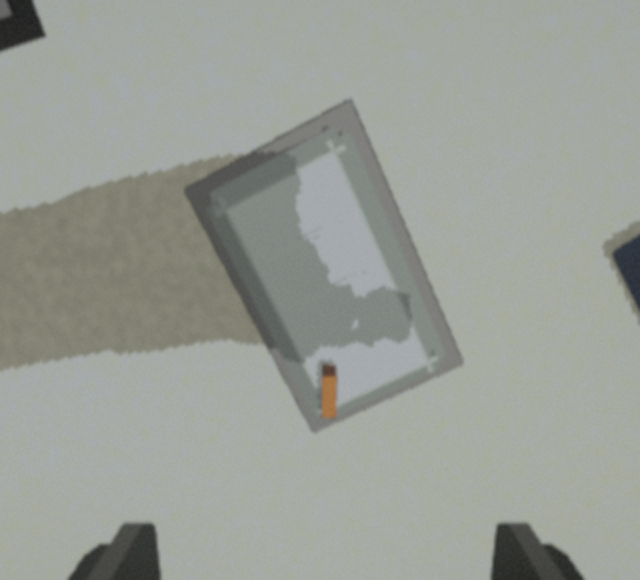

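Tab top is at crop (328,396) and stands vertically in the image, so the yaw is aligned. Board corners are at (187,188), (351,99), (462,362) and (314,432).

```bash
python3 -c "
from h import *
i=dict(ctrl.camera_info('wrist'),camera_from_world=np.load('w5.npy'))
f=lambda u,v:(160+(u+.5)/2-.5,(v+.5)/2-.5)
b=np.array([ray(i,f(*p),.008) for p in [(187,188),(351,99),(462,362),(314,432)]]);print(b.round(4),b.mean(0))
for p,q in ((0,3),(1,2)): d=b[p]-b[q];print('yaw',np.arctan2(-d[0],d[1]))
for p,q in ((1,0),(2,3)): d=b[p]-b[q];print('yaw',np.arctan2(d[1],d[0]))
t=ray(i,f(328,396),.073);print(t);s,r=tool();print(r.inv().apply(t-s['eef_pos'])*1000)
"
```

```text
[[ 0.5234 -0.1203  0.008 ]
 [ 0.6292 -0.1131  0.008 ]
 [ 0.6402 -0.2809  0.008 ]
 [ 0.5337 -0.2895  0.008 ]] [ 0.58165574 -0.20093078  0.008     ]
yaw 0.06075789481253344
yaw 0.0653443323676565
yaw 0.06814576748766585
yaw 0.08070342605526692
[ 0.55933201 -0.25051666  0.073     ]
[-12.75298975   1.37931355 145.02170413]
```

>>> move_arm --offset '[[-0.044, 0.005, 0.2], [-0.044, 0.005, 0.4], [-0.044, 0.005, 0.55], [-0.044, 0.005, 0.65], [-0.044, 0.005, 0.712], [-0.044, 0.005, 0.712], [-0.044, 0.005, 0.712], [-0.044, 0.005, 0.712]]' --dr '[[0, 0, 0], [0, 0, 0], [0, 0, 0], [0, 0, 0], [0, 0, 0], [0, 0, 0], [0, 0, 0], [0, 0, 0]]'

```text
clock: 14.25
eef_pos: [0.5605, -0.2517, 0.0417]
eef_rot: [0.001, 0.831, 0.556, 0.001]
ft_force: [-0.3, -0.3, 0.7]
finger_gap: 0.0854
grip_force: 0.0
```

>>> move_arm --offset '[[0, 0, 0], [0, 0, 0], [0, 0, 0], [0, 0, 0], [0, 0, 0], [0, 0, 0], [0, 0, 0], [0, 0, 0]]' --dr '[[0, 0, 0], [0, 0, 0], [0, 0, 0], [0, 0, 0], [0, 0, 0], [0, 0, 0], [0, 0, 0], [0, 0, 0]]' --claw -1

```text
clock: 15.05
eef_pos: [0.5594, -0.2516, 0.0399]
eef_rot: [0.0, 0.831, 0.556, 0.0]
ft_force: [1.1, -0.5, 1.9]
finger_gap: 0.0068
grip_force: 59.9
```

>>> move_arm --offset '[[-0.001, 0, -0.018], [-0.001, 0, -0.035], [0, 0, -0.053], [0.0005, 0, -0.0705], [0.002, 0, -0.088], [0.0045, 0, -0.1055], [0.0075, 0, -0.123], [0.011, 0, -0.1405], [0.011, 0, -0.1405], [0.011, 0, -0.1405]]' --dr '[[0, -0.045, 0], [0, -0.089, 0], [0, -0.134, 0], [0, -0.178, 0], [0, -0.223, 0], [0, -0.267, 0], [0, -0.312, 0], [0, -0.3565, 0], [0, -0.3565, 0], [0, -0.3565, 0]]'

```text
clock: 16.05
eef_pos: [0.5603, -0.2487, 0.0747]
eef_rot: [0.078, 0.823, 0.551, -0.116]
ft_force: [0.5, 1.9, 0.1]
finger_gap: 0.0066
grip_force: 59.8
```

>>> move_arm --offset '[[-0.0055, 0, -0.019], [-0.011, 0, -0.038], [-0.0166, 0, -0.0577], [-0.0166, 0, -0.0577]]' --dr '[[0, 0, 0], [0, 0, 0], [0, 0, 0], [0, 0, 0]]'

```text
clock: 16.45
eef_pos: [0.5605, -0.2496, 0.091]
eef_rot: [0.078, 0.823, 0.55, -0.116]
ft_force: [1.2, 1.1, -1.5]
finger_gap: 0.0066
grip_force: 59.6
```

```bash
python3 -c "
from h import *
b=ctrl.read_camera('side')[130:210,310:410];a=ctrl.read_camera('top')[180:250,345:435]
c=np.zeros((600,500,3),np.uint8);c[:360,:450]=cv2.resize(b,(450,360),interpolation=cv2.INTER_CUBIC);c[360:,:309]=cv2.resize(a,(309,240),interpolation=cv2.INTER_CUBIC)
cv2.imwrite('pics/w6.png',cv2.convertScaleAbs(c,alpha=1.4));print(ctrl.state()['eef_pos'])"
```

```text
[ 0.56016246 -0.24927515  0.09007186]
```

View pics/w6.png

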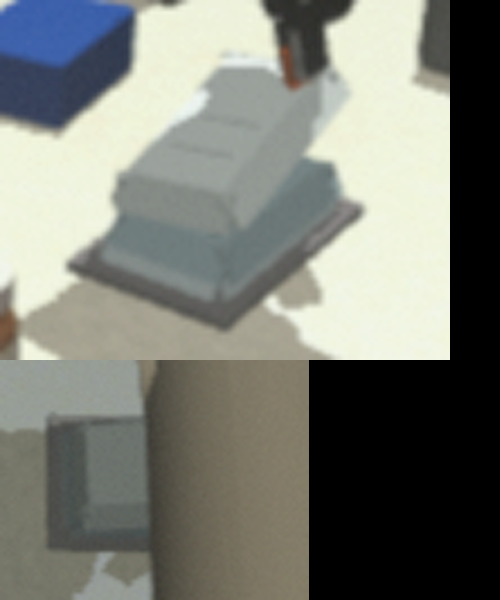

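The top cover is peeled and tilted, and the second cover is still seated flat on the board. I'll lift it and then level it.

>>> move_arm --offset '[[-0.02, 0, -0.07], [-0.05, 0, -0.17], [-0.08, 0, -0.28], [-0.11, 0, -0.384], [-0.11, 0, -0.384], [-0.11, 0, -0.384], [-0.11, 0, -0.384], [-0.11, 0, -0.384], [-0.11, 0, -0.384], [-0.11, 0, -0.384]]' --dr '[[0, 0, 0], [0, 0, 0], [0, 0, 0], [0, 0, 0], [0, 0.09, 0], [0, 0.18, 0], [0, 0.27, 0], [0, 0.3565, 0], [0, 0.3565, 0], [0, 0.3565, 0]]'

```text
clock: 17.55
eef_pos: [0.5602, -0.2491, 0.1904]
eef_rot: [0.001, 0.831, 0.556, -0.001]
ft_force: [-0.1, -0.1, -1.0]
finger_gap: 0.0063
grip_force: 59.6
```

```bash
python3 -c "
from h import *
s,r=tool();print(s['eef_pos'],r.as_matrix().round(3),s['ft_force'])
th0=.07; c0=np.array([.5815,-.2005]); g0=np.array([.5594,-.2516]); th1=-.204
dy=th1-th0; M=np.array([[np.cos(dy),-np.sin(dy)],[np.sin(dy),np.cos(dy)]])
g1=np.array([.522,.1722])+M@(g0-c0); print('goal',g1)
print(plan([g1[0],g1[1],.19],-.407+dy))"
```

```text
[ 0.56016804 -0.24906822  0.19041033] [[ 0.382  0.924 -0.   ]
 [ 0.924 -0.382 -0.002]
 [-0.002  0.    -1.   ]] [-0.10261339 -0.12811292 -1.04938525]
goal [0.48689755 0.12898614]
(array([ 1.2859e+00, -8.4800e-01, -8.0000e-04]), array([0.0009, 0.002 , 0.3686]))
```

>>> move_arm --offset '[[0.08, -0.05, 0], [0.18, -0.12, 0], [0.3, -0.2, 0], [0.42, -0.28, 0], [0.54, -0.355, 0], [0.643, -0.424, 0], [0.643, -0.424, 0]]' --dr '[[0, 0, 0.03], [0, 0, 0.06], [0, 0, 0.09], [0, 0, 0.12], [0, 0, 0.15], [0, 0, 0.18], [0, 0, 0.18]]'

```text
clock: 18.25
eef_pos: [0.5231, -0.0534, 0.1905]
eef_rot: [0.0, 0.866, 0.5, 0.0]
ft_force: [-0.3, 0.5, -0.8]
finger_gap: 0.0067
grip_force: 59.7
```

```bash
python3 -c "
from h import *
print(plan([.4869,.129,.19],-.681),ctrl.state()['qpos'])"
```

```text
(array([ 0.5592, -0.4904,  0.0016]), array([0.0011, 0.0004, 0.2001])) [ 0.58829697  0.1850745  -0.63536828  1.73277952  0.11572814  1.26071236
 -0.59808185]
```

>>> move_arm --offset '[[0.09, -0.08, 0], [0.2, -0.175, 0], [0.31, -0.27, 0], [0.42, -0.37, 0], [0.51, -0.45, 0], [0.559, -0.49, 0], [0.559, -0.49, 0], [0.559, -0.49, 0.06], [0.559, -0.49, 0.14], [0.559, -0.49, 0.21], [0.559, -0.49, 0.26], [0.559, -0.49, 0.26], [0.559, -0.49, 0.26]]' --dr '[[0, 0, 0.03], [0, 0, 0.07], [0, 0, 0.11], [0, 0, 0.15], [0, 0, 0.18], [0, 0, 0.2], [0, 0, 0.2], [0, 0, 0.2], [0, 0, 0.2], [0, 0, 0.2], [0, 0, 0.2], [0, 0, 0.2], [0, 0, 0.2]]'

```text
clock: 19.55
eef_pos: [0.4891, 0.1224, 0.1247]
eef_rot: [0.0, 0.905, 0.426, -0.0]
ft_force: [0.4, -0.3, -0.8]
finger_gap: 0.0064
grip_force: 59.6
```

```bash
python3 -c "
from h import *
s,r=tool();print(s['eef_pos'],s['grip_force'],s['finger_gap'])
cv2.imwrite('pics/s2.png',ctrl.read_camera('side'));cv2.imwrite('pics/t2.png',ctrl.read_camera('top'))
b=cv2.imread('pics/s2.png');b0=cv2.imread('pics/side0.png')
# predicted panel corners in side view, compared with the changed/bright region
j=ctrl.camera_info('side');th=-.204;M=np.array([[np.cos(th),-np.sin(th)],[np.sin(th),np.cos(th)]])
m=np.zeros(b.shape[:2],np.uint8)
P=[proj(j,np.r_[np.array([.522,.1722])+M@[x,y],.132]) for x,y in ((-.032,-.062),(.032,-.062),(.032,.062),(-.032,.062))];print(np.round(P,1))
d=cv2.absdiff(b,b0).max(2);d=(d>18).astype(np.uint8)*255
h=cv2.cvtColor(b,cv2.COLOR_BGR2HSV);red=cv2.inRange(h,(0,120,60),(8,255,255));x=red[225:285,235:320];print('red px',(x>0).sum())
# stack unchanged region
for n,(v0,v1,u0,u1) in dict(stack=(160,200,325,395),jar=(185,220,290,318),bottles=(150,200,220,280),beaker=(215,275,115,165),marker=(262,315,320,340)).items(): print(n,(d[v0:v1,u0:u1]>0).mean().round(3))
"
```

```text
[0.48910367 0.1223654  0.12471548] 59.63434159755707 0.006427876535450454
[[313.3 205.4]
 [293.2 191. ]
 [236.7 212.5]
 [255.2 229.9]]
red px 1480
stack 0.331
jar 0.813
bottles 0.016
beaker 0.0
marker 0.529
```

>>> move_arm --offset '[[0.008, -0.012, 0], [0.016, -0.023, 0], [0.016, -0.023, 0], [0.016, -0.023, 0], [0.016, -0.023, 0]]' --dr '[[0, 0, 0], [0, 0, 0], [0, 0, 0], [0, 0, 0], [0, 0, 0]]'

```text
clock: 20.15
eef_pos: [0.4871, 0.1294, 0.1247]
eef_rot: [0.0, 0.905, 0.426, 0.0]
ft_force: [-0.1, -0.1, -1.2]
finger_gap: 0.0067
grip_force: 59.6
```

```bash
python3 -c "
from h import *
s,r=tool();print(s['clock'],s['eef_pos'],r.as_matrix()[:,1].round(3),s['joint_velocities'].round(3))
for nm,o in (('side','side0'),('top','top0')):
  b=ctrl.read_camera(nm);b0=cv2.imread('pics/'+o+'.png');cv2.imwrite('pics/f_'+nm+'.png',b)
  R_=dict(side=dict(stack=(175,200,325,395),jar=(185,218,290,318),marker=(262,315,320,340),rack=(250,280,242,310)),top=dict(stack=(194,238,356,426),jar=(188,212,303,330),marker=(260,286,228,273)))[nm]
  for n,(v0,v1,u0,u1) in R_.items():
    q=cv2.matchTemplate(b[v0-12:v1+12,u0-12:u1+12],b0[v0:v1,u0:u1],cv2.TM_CCOEFF_NORMED);_,mx,_,l=cv2.minMaxLoc(q);print(nm,n,round(mx,2),np.array(l)-12)
b=cv2.imread('pics/f_side.png');h=cv2.cvtColor(b,cv2.COLOR_BGR2HSV)
m=cv2.inRange(h,(5,130,70),(20,255,255));ys,xs=np.nonzero(m[170:230,280:330]);print('tab',xs.mean()+280,ys.mean()+170,len(xs))
for u in range(230,320,10): print(u,[tuple(int(t) for t in h[v,u]) for v in range(190,262,6)])
"
```

```text
20.15 [0.48711369 0.12940549 0.12474689] [ 0.771 -0.636  0.   ] [-0.     0.001  0.     0.001 -0.    -0.003  0.   ]
side stack 0.92 [0 0]
side jar 0.25 [-12  12]
side marker 0.89 [0 0]
side rack 0.95 [ 0 -1]
top stack 0.78 [0 0]
top jar 1.0 [0 0]
top marker 0.11 [0 0]
tab nan nan 0
230 [(24, 39, 98), (16, 73, 77), (34, 23, 164), (36, 23, 180), (32, 26, 179), (45, 16, 155), (37, 25, 182), (28, 27, 178), (33, 27, 180), (34, 24, 180), (30, 27, 178), (33, 26, 180)]
240 [(20, 39, 98), (16, 91, 70), (30, 25, 144), (33, 26, 180), (83, 6, 176), (65, 11, 136), (66, 9, 136), (40, 20, 156), (33, 27, 180), (32, 27, 180), (34, 24, 180), (34, 24, 180)]
250 [(36, 23, 177), (33, 26, 177), (26, 32, 177), (80, 4, 180), (75, 6, 181), (83, 6, 180), (65, 11, 142), (60, 11, 135), (65, 11, 136), (28, 24, 158), (4, 125, 104), (2, 154, 111)]
260 [(30, 25, 144), (30, 27, 178), (38, 16, 180), (83, 6, 180), (80, 5, 156), (80, 4, 180), (83, 6, 170), (60, 9, 141), (66, 9, 138), (10, 49, 114), (15, 35, 87), (2, 155, 110)]
270 [(33, 26, 179), (32, 27, 179), (83, 6, 180), (90, 4, 180), (80, 4, 180), (80, 5, 156), (68
[... 181 characters left out ...]
 111), (36, 11, 114), (15, 32, 97), (2, 155, 110), (2, 147, 99), (4, 131, 74)]
290 [(38, 17, 178), (90, 4, 180), (78, 8, 164), (68, 9, 117), (68, 9, 114), (68, 9, 111), (60, 7, 110), (175, 108, 83), (2, 155, 110), (3, 156, 108), (3, 140, 82), (4, 120, 68)]
300 [(23, 16, 64), (11, 57, 76), (11, 54, 75), (53, 9, 116), (60, 9, 111), (60, 9, 111), (51, 12, 145), (177, 103, 84), (2, 159, 109), (3, 137, 84), (4, 117, 70), (3, 127, 70)]
310 [(50, 17, 45), (15, 10, 49), (20, 16, 49), (53, 9, 111), (66, 11, 113), (39, 22, 164), (35, 24, 180), (34, 23, 180), (36, 23, 176), (36, 20, 176), (32, 22, 175), (32, 26, 174)]<string>:10: RuntimeWarning: Mean of empty slice.
  ret = ret.dtype.type(ret / rcount)
```

```bash
python3 -c "
from rig import ctrl
print(ctrl.finish_job())"
```

```text
the job is handed in; nothing more can be done
None
```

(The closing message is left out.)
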